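Open the double-latched hood of a bench centrifuge

TASK

Open the bench centrifuge: turn the latch knob on its hood clockwise to unlock it, and lift the hood by its bar handle until it stops on its safety catch, where it stays ajar. Then reach in under the hood's front edge, feel for the hidden spring catch somewhere along it, push it back towards the hinge and, keeping it pushed, raise the hood past it; swing the hood on until it stands wide open by itself, at least 65 degrees up, let go of everything and leave the bottles and the box beside the machine where they are.

Things in the scene. Friction and masses are not known exactly. Their poses are not given: they have to be found in the camera images.
- casing_front (a point): White bench centrifuge, 240 deep x 260 wide, 136 mm high closed, fixed; its front faces the robot within 0.35 rad. Point: middle of the casing's front ledge edge, 50 mm above the bench. Axes: x from front to rear (towards the hinge), y to the left for one who faces the machine, z up. The ledge is flat, full width, 45 mm deep, then a 35 mm step rises to the deck.
- catch_line (a point): Middle of the line on which the hidden catch's dark steel paddle stands, inside the hood: 16 mm behind the casing's front edge, 25 mm above the ledge (75 mm above the bench). The line runs along y; the paddle's flat front face lies in it, from 4 to 44 mm above the ledge; above it are a stem and a forward hook. Same axes as casing_front. Not the catch's own y.
- hood_lip (a point): Middle of the lower outside edge of the hood's front skirt; axes of the hood. White plastic hood, 0.35 to 0.65 kg, 260 wide, skirt 85 mm tall, almost on the ledge when closed, with a flange along its bottom reaching 14 mm inwards. Ajar on the catch the edge is 58 mm higher: closed fingers tilted 30 to 45 degrees, tips to the rear and down, go in under it.
- hood_hinge (a point): On the hood's hinge line, in the middle, at the rear of the machine, 60 mm above the bench; 225 mm behind the front of the casing. The hinge line runs along y.
- hood (a joint): Hood angle, rad: 0 closed, grows as the front rises, 1.45 fully open. Stiff hinge: stays where left; 6 to 9 N at the front edge move it. Latch locked: moves 0.02 at most. Latch free: stops on the safety catch at about 0.26; goes on only if the catch is held pushed back while it passes (by about 0.32 it has passed).
- hood_handle (a point): Middle of the steel bar handle on the hood's top: bar 12 mm thick, 90 mm long along y, its middle 35 mm above the hood's top (171 mm above the bench, closed), 32 mm behind the front face, 35 mm to the right of the middle. Free space under and around it.
- latch_grip (a point): Grey latch knob on the hood's top, near the front, left of the handle: a grip bar 44 mm long, 12 mm thick and 22 mm tall on a round foot. This point is the middle of the grip bar, 17 mm above the hood's top (153 mm above the bench, closed). Axes turn with the knob: x along the bar.
- latch (a joint): Latch knob turn, rad: starts between 0 and 0.2 (locked), grows clockwise seen from above, stop at 1.4; the hood is unlocked beyond 1.0. Light friction, stays where left.
- catch (a joint): Travel of the hidden safety catch, m: 0 at rest, 0.016 pushed fully to the rear. Spring: 3 N at the start, 7 N at the end; returns when let go. Lets the hood pass from about 0.009 on. Its paddle, 36 mm wide in y, is rigid sideways; its middle lies at an unknown y within 50 mm left or right of casing_front, else the ledge is empty: feel along it.
- pill_bottle_mid (a point): Middle of a white pill jar, 54 mm wide, 95 mm tall, standing to the left of the machine; bystander.
- reagent_mid (a point): Middle of an amber bottle, 60 mm wide, 130 mm tall, standing to the left of the machine, farther back; bystander.
- slide_box_mid (a point): Middle of a grey slide box, 95 x 75 x 32 mm, lying to the right of the machine; bystander.

How it is judged:
By the outcome, as a careful person would: the job done as asked, in the order asked, and still so for the second after the job is handed in, with the robot touching nothing.
It also fails if it takes over 72 s, if anything falls off the work surface, if the arm or the gripper's body presses on something with over 40 N, if the wrist force passes 120 N, or if a joint passes its speed limit or range.

ROBOT

A 6-joint arm with a two-finger parallel gripper is mounted at the origin on the work surface. World frame = base frame: x ahead of the robot, y to its left, z up, the work surface at z = 0. Lengths are in m, angles in rad, forces in N, time in s.
With the tool pointing down it reaches from about 0.275 to 0.725 m from the base axis. Payload 15.9 kg.
Tool frame: the origin (TCP) lies midway between the tips of the shut fingers; the grasp point (between the pads) lies 19 mm behind it (arm.grip_depth is the distance from the TCP to the grasp point, in m); z points along the fingers, y is the line along which they close (so a half turn about z gives the same grasp; the last joint's range is limited). The gripper opens to 85 mm and grips with 20 to 120 N. Pads are 22 mm wide; open, the fingers measure 114 mm over their backs; the gripper's body (76 mm by 85 mm) begins 54 mm behind the grasp point. The pads swing forward as they close: fully open they stand 13 mm farther back than shut.
Start: joints at [-1.341, 0.213, -0.034, 1.323, 0, 1.571], TCP at [0.114, -0.487, 0.206] pointing down, gripper open.
Joint ranges: [-2.98, 2.98], [-0.74, 1.72], [-1.14, 1.35], [-2.1, 2.04], [-1.57, 1.44], [-3.14, 3.14]. Speed limits (rad/s): [1.89, 1.89, 2.39, 2.57, 3.14, 3.14].

INTERFACE

Orientations are given as a rotation vector (axis times angle).
In Python, from rig import readout, vision, ticket, arm gives the robot as it stands. The module is installed in compiled form; this text tells all that it offers.
- The arm moves only by the shell command python3 -m creep 'ROWS' [FORCE]. ROWS is JSON, a list of rows, each a list of 3 entries, a list of its own where there are three numbers: the closure, from 0 (fully open) to 1 (shut), then the shift along the tool's x, y, z in cm, then the turn, a rotation vector about the tool's x, y, z in degrees. A call has 1 to 20 rows; each row shifts and turns the commanded pose from where the row before left it, along the tool's axes as they then stand; what a row does not reach is not made up. A row lasts 1/10 s, in which the tool goes at most 50 mm and 8.59 degrees, less where a joint would pass 70% of its speed; a pose out of reach is approached as far as the arm can. A call is refused whole if a number of a shift passes 5 or a number of a turn 8.59, either way. A call with a gripper value outside its range is refused whole. The fingers move at their own pace and stop on an object; FORCE is the grip in N (left out, the last holds). Time passes only in rows, so rows that do not move let the fingers close. It gives the time, the measured TCP pose, the force, the opening and the grip force at its end, in the units of the state.
- readout.get_state(): the state, without advancing time (a new reading comes with each control period).
- vision.snapshot(name): name is "side" or "top"; returns a dict with "frame" (400x640x3 uint8, red, green, blue), "camera_matrix" (3x3 intrinsics, pixels), "D" ([k1, k2, p1, p2, k3] as OpenCV has them; the pictures are not rectified), "view" (4x4, takes a point from world to camera coordinates). Camera axes: x right, y down, z forward; pixel columns grow to the right and rows downward; lengths in m; the calibration is good to about 2 mm. A picture is of the moment at which its call begins. There is no depth.
- ticket.hand_in(): hands the job in; it is judged then, once.
The state is a dict: "time_s": time; "joint_pos": joint angles; "joint_velocities": joint speeds; "effort": joint torques, N m; "tcp_pos": TCP position; "orientation": TCP orientation; "ft_force": force on the tool from outside, world axes, zero at the start; "moment": the same for the moment, N m; "grip_width": finger opening in m; "gripper_force": force on a finger pad.
Only numpy, scipy, OpenCV 4.12 (cv2) and the standard library are available. Lean on these libraries where they do the work, as an engineer would, in place of code of your own. Each camera call takes 0.05 s, during which the arm holds its last target. There are 200 camera calls.

## Working session

There is one attempt and no reset: what is moved stays moved. The work goes in short steps, Python scripts to look and compute and a shell command to move; the robot and the scene stay as the last step left them, time stands still between calls to the robot, and variables do not carry over. Pictures are saved under pics/ and viewed, at most 10 in all, crops included, and the job is handed in when it is done.

```bash
mkdir -p pics; ls; python3 - <<'E'
from rig import readout, vision
import cv2,numpy as np
s=readout.get_state();print(s)
for n in("top","side"):
    d=vision.snapshot(n);cv2.imwrite(f"pics/{n}0.png",d["frame"][:,:,::-1]);print(d["camera_matrix"],d["D"],d["view"])
    np.savez(f"{n}0.npz",**d)
E
```

```text
pics
{'time_s': 0.0, 'joint_pos': array([-1.34096790e+00,  2.13370066e-01, -3.50628729e-02,  1.32350679e+00,
       -2.02290565e-05,  1.57081767e+00]), 'joint_velocities': array([-0.00018855, -0.00019881,  0.00034716, -0.00044881, -0.00020691,
       -0.00083431]), 'effort': array([ 3.54516742e-04, -6.86163640e+01,  4.87115836e+01,  1.74076814e-02,
        1.60534114e-04,  1.19180058e-06]), 'tcp_pos': array([ 0.11381299, -0.48648874,  0.20560774]), 'orientation': array([-3.11975044e+00, -3.60056376e-01,  2.37437626e-04]), 'ft_force': array([ 0.10731454, -0.41025209,  0.40071143]), 'moment': array([-0.02281007,  0.01315702,  0.01710599]), 'gripper_force': 0.0, 'grip_width': 0.08512131965122374}
[[379.69853624   0.         320.92912141]
 [  0.         379.69853624 203.11462445]
 [  0.           0.           1.        ]] [0.02885887 0.         0.         0.         0.        ] [[-0.06229978 -0.9980531  -0.00295779  0.07197575]
 [-0.97443696  0.06146602 -0.2160892   0.68956979]
 [ 0.2158503  -0.01058013 -0.97636915  0.76127818]
 [ 0.          0.          0.          1.        ]]
[[423.146425     0.         327.41853598]
 [  0.         423.146425   207.23608832]
 [  0.           0.           1.        ]] [-0.00478437  0.          0.          0.          0.        ] [[ 9.95375943e-01 -9.60510127e-02  9.67303617e-04 -6.54359066e-01]
 [-5.49136883e-02 -5.77274786e-01 -8.14701362e-01  1.46733445e-01]
 [ 7.88112908e-02  8.10881018e-01 -5.79879949e-01  8.36788775e-01]
 [ 0.00000000e+00  0.00000000e+00  0.00000000e+00  1.00000000e+00]]
```

View pics/top0.png

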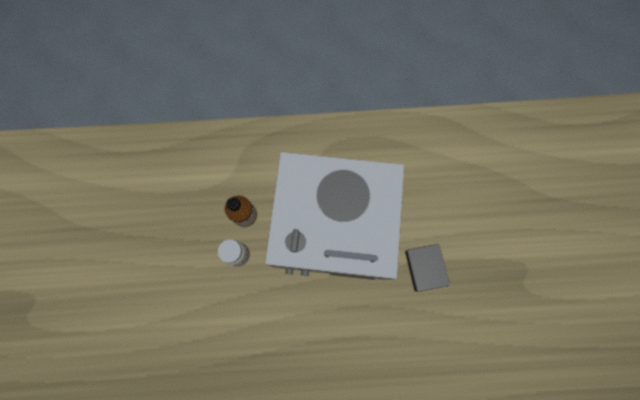

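View pics/side0.png

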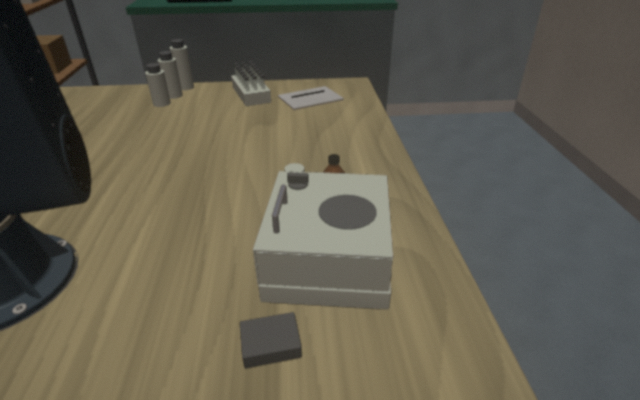

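The top view shows the hood top with corners at about (281,153), (404,164), (397,278) and (266,265). The knob is at (295,241), its bar roughly along the machine's x, and the handle runs from (326,254) to (375,259). The pill jar is at (231,252), the amber bottle at (238,207) and the box at (428,268). The side view agrees.

```bash
cat > h.py <<'E'
import numpy as np,cv2
def ray(d,px,z):
    K,D,V=d["camera_matrix"],d["D"],d["view"]
    u=cv2.undistortPoints(np.array(px,float).reshape(-1,1,2),K,D)[:,0]
    R,t=V[:3,:3],V[:3,3]; c=-R.T@t
    w=np.c_[u,np.ones(len(u))]@R
    return c+w*((z-c[2])/w[:,2])[:,None]
def proj(d,P):
    V=d["view"];p,_=cv2.projectPoints(np.array(P,float).reshape(-1,1,3),cv2.Rodrigues(V[:3,:3])[0],V[:3,3],d["camera_matrix"],d["D"]);return p[:,0]
E
python3 - <<'E'
from h import *
d=np.load("top0.npz");f=d["frame"];hsv=cv2.cvtColor(f,cv2.COLOR_RGB2HSV)
m=((hsv[...,1]<45)&(hsv[...,2]>140)).astype(np.uint8);m[:140]=0;m[:,:255]=0;m[:,412:]=0
c=max(cv2.findContours(m,0,2)[0],key=cv2.contourArea);h=cv2.convexHull(c)
print(cv2.approxPolyDP(h,5,True)[:,0].tolist())
for n,(a,b,e,g) in dict(knob=(280,225,310,256),handle=(318,245,385,267)).items():
    r=hsv[b:g,a:e,2]; print(n);print("\n".join("".join("%4d"%v for v in row[::2]) for row in r[::2]))
print(ray(d,[(281,153),(404,164),(397,278),(266,265)],.136).round(4))
print("knob",ray(d,[(295,241)],.158).round(4),"handle",ray(d,[(326,254),(350,257),(375,259)],.175).round(4))
print("jar",ray(d,[(231,252)],.095),"amber",ray(d,[(233,204)],.13),"box",ray(d,[(428,268)],.032))
E
```

```text
[[281, 152], [403, 164], [395, 278], [265, 262]]
knob
 171 171 172 171 172 169 170 171 171 172 171 170 169 168 171
 171 172 172 171 170 172 172 169 167 172 170 171 171 171 170
 171 171 171 170 172 172 161 122 126 145 171 169 169 170 172
 171 170 173 171 171 166 131  96  99  98 153 168 170 171 170
 170 172 171 168 156 125  94  96 103  79 103 146 169 170 172
 171 170 171 159 114 101  88  97 104  77 101 108 149 171 170
 171 170 166 124 103 101  87 101  98  76 102 107 123 166 170
 171 172 159 112 106 101  87  99  97  82 102 110 114 152 171
 170 172 153 106 104 101  90 104  95  88 110 109 111 154 170
 169 171 159 112 104 101  95 107  91  91 108 108 110 154 171
 170 171 168 121 106  92  95 105  90  94 108 112 121 164 170
 170 169 169 148 109  95  98 109  82 101 111 110 136 169 171
 171 170 169 167 138  98  99 108  83 108 113 134 167 171 171
 170 170 171 171 166 139 104  95  97 127 158 167 172 171 170
 171 170 173 172 171 168 164 163 164 169 173 172 171 172 172
 172 172 171 169 171 171 168 170 170 172 171 170 171 171 172
handle
 171 169 171 172 173 171 171 170 170 171 171 171 171 169 171 17
[... 1099 characters left out ...]
70 172 171 170 171 168 165 165 166 163 124  92 122 154 167 171 170 171
 170 170 169 170 172 171 169 171 169 172 169 170 170 170 170 172 173 171 172 170 170 171 171 170 169 171 169 163 168 170 171 171 171 170
 169 170 171 172 172 171 171 171 171 171 170 172 171 171 171 171 170 170 169 170 169 171 170 171 172 173 171 171 173 170 172 172 171 171
[[ 0.7923  0.1063  0.136 ]
 [ 0.7517 -0.1486  0.136 ]
 [ 0.5207 -0.1094  0.136 ]
 [ 0.5617  0.145   0.136 ]]
knob [[0.6026 0.0844 0.158 ]] handle [[ 0.5724  0.0263  0.175 ]
 [ 0.564  -0.0182  0.175 ]
 [ 0.5575 -0.0646  0.175 ]]
jar [[0.59585801 0.22285329 0.095     ]] amber [[0.69018669 0.20960848 0.13      ]] box [[ 0.53954557 -0.20068062  0.032     ]]
```

```bash
python3 - <<'E'
import cv2
f=cv2.imread("pics/top0.png")[140:290,255:415];cv2.imwrite("pics/c1.png",cv2.resize(f,(800,600)[:2] if 0 else (640,600),interpolation=cv2.INTER_CUBIC))
E
```

```text
(no output)
```

View pics/c1.png

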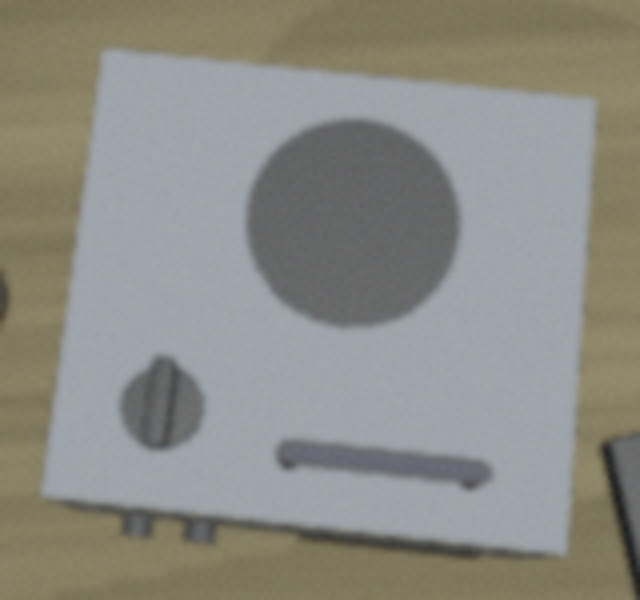

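The crop shows the knob bar running from about (165,358) to (159,445), which is (296.2,229.5) to (294.7,251.2) in the full image. It is close to the machine's x axis. The handle runs across, along y.

```bash
cat >> h.py <<'E'
from scipy.spatial.transform import Rotation as Ro
YAW=-0.160
O=np.array([.541,.018,0.])   # casing front middle, bench level
def W(x,y,z): return O+Ro.from_euler('z',YAW).apply([x,y,z])
def M(p): return Ro.from_euler('z',-YAW).apply(np.array(p)-O)
def ori(yaw,tilt=0): # tool x yaw; tilt deg about tool y (tips towards tool x)
    return Ro.from_euler('z',yaw)*Ro.from_euler('x',np.pi)*Ro.from_euler('y',-np.radians(-tilt) if 0 else np.radians(tilt))
def go(p,R):
    from rig import readout
    s=readout.get_state();C=Ro.from_rotvec(s["orientation"])
    print("t",round(s["time_s"],2),"tcp M",M(s["tcp_pos"]).round(4),"F",s["ft_force"].round(1),"w",round(s["grip_width"],4),"j",s["joint_pos"].round(2))
    print("shift cm (cur axes)",(C.inv().apply(p-s["tcp_pos"])*100).round(2),"turn deg",np.degrees((C.inv()*R).as_rotvec()).round(2),
      "shift (goal axes)",(R.inv().apply(p-s["tcp_pos"])*100).round(2))
E
python3 - <<'E'
from h import *
d=np.load("top0.npz")
e=ray(d,[(296.2,229.5),(294.7,251.2)],.164);m=e.mean(0);v=e[0]-e[1];psi=np.arctan2(v[1],v[0])
print(e.round(4),m,psi,np.linalg.norm(v),"M",M(m),"latch",YAW-psi)
h=ray(d,[(326.5,254),(374,259)],.175);print("handle M",[M(x).round(4) for x in h])
print(ori(0,30).as_matrix().round(2))
m[2]=.22;go(m,ori(psi))
E
```

```text
[[0.624  0.0806 0.164 ]
 [0.5824 0.0855 0.164 ]] [0.60318482 0.08306119 0.164     ] -0.11640483087473469 0.04186737753721112 M [0.05102511 0.07413736 0.164     ] latch -0.043595169125265315
handle M [array([0.0298, 0.0123, 0.175 ]), array([ 0.0292, -0.077 ,  0.175 ])]
[[ 0.87  0.    0.5 ]
 [ 0.   -1.   -0.  ]
 [ 0.5   0.   -0.87]]
t 0.1 tcp M [-0.3413 -0.5662  0.2057] F [0.2 0.5 0.2] w 0.0853 j [-1.34  0.21 -0.03  1.32 -0.    1.57]
shift cm (cur axes) [ 60.62 -44.32  -1.39] turn deg [-6.000e-02  1.000e-02  1.984e+01] shift (goal axes) [ 41.99 -62.26  -1.43]
```

```bash
python3 -m creep '[[0.5,[3.03,-2.22,-0.07],[0,0,0]],[0.5,[3.03,-2.22,-0.07],[0,0,0]],[0.5,[3.03,-2.22,-0.07],[0,0,0]],[0.5,[3.03,-2.22,-0.07],[0,0,0]],[0.5,[3.03,-2.22,-0.07],[0,0,0]],[0.5,[3.03,-2.22,-0.07],[0,0,0]],[0.5,[3.03,-2.22,-0.07],[0,0,0]],[0.5,[3.03,-2.22,-0.07],[0,0,0]],[0.5,[3.03,-2.22,-0.07],[0,0,0]],[0.5,[3.03,-2.22,-0.07],[0,0,0]],[0.5,[3.03,-2.22,-0.07],[0,0,0]],[0.5,[3.03,-2.22,-0.07],[0,0,0]],[0.5,[3.03,-2.22,-0.07],[0,0,0]],[0.5,[3.03,-2.22,-0.07],[0,0,0]],[0.5,[3.03,-2.22,-0.07],[0,0,0]],[0.5,[3.03,-2.22,-0.07],[0,0,0]],[0.5,[3.03,-2.22,-0.07],[0,0,0]],[0.5,[3.03,-2.22,-0.07],[0,0,0]],[0.5,[3.03,-2.22,-0.07],[0,0,0]],[0.5,[3.03,-2.22,-0.07],[0,0,0]]]'
python3 - <<'E'
from h import *
go(np.array([.6032,.083,.22]),ori(-.116))
E
```

```text
time_s: 2.1
tcp_pos: [0.6034, 0.0849, 0.2197]
orientation: [3.121, 0.36, -0.001]
ft_force: [0.5, -0.5, 0.4]
grip_width: 0.0427
gripper_force: 0.0
t 2.1 tcp M [0.051  0.076  0.2197] F [ 0.5 -0.5  0.4] w 0.0427 j [ 0.14  0.45  0.33  1.45 -0.    3.05]
shift cm (cur axes) [-0.07  0.18 -0.03] turn deg [ 0.    0.03 19.82] shift (goal axes) [-0.    0.19 -0.03]
```

```bash
python3 -m creep '[[0.5,[0,0,0],[0,0,-8.01]],[0.5,[0,0,0],[0,0,-8.01]],[0.5,[0,0,0],[0,0,-8.01]],[0.5,[0,0,0],[0,0,-8.01]],[0.5,[0,0,0],[0,0,-8.01]],[0.5,[0,0,0],[0,0,-8.01]],[0.5,[0,0,0],[0,0,-8.01]],[0.5,[0,0,0],[0,0,-8.01]],[0.5,[0,0,0],[0,0,-8.01]],[0.5,[0,0,0],[0,0,-8.01]],[0.5,[0,0,0],[0,0,-8.01]],[0.5,[0,0,0],[0,0,-8.01]],[0.5,[0,0,0],[0,0,-8.01]],[0.5,[0,0,0],[0,0,-8.01]],[0.5,[0,0,0],[0,0,-8.01]],[0.5,[0,0,0],[0,0,-8.01]],[0.5,[0,0,0],[0,0,-8.01]],[0.5,[0,0,0],[0,0,-8.01]],[0.5,[0,0,0],[0,0,-8.01]],[0.5,[0,0,0],[0,0,-8.01]]]'
python3 - <<'E'
from h import *
go(np.array([.6032,.083,.147]),ori(np.pi-.116))
E
```

```text
time_s: 4.1
tcp_pos: [0.6026, 0.0835, 0.2197]
orientation: [-0.173, -3.136, 0.0]
ft_force: [0.2, 0.2, -0.0]
grip_width: 0.0426
gripper_force: 0.0
t 4.1 tcp M [0.0504 0.0745 0.2197] F [ 0.2  0.2 -0. ] w 0.0426 j [ 0.14  0.45  0.33  1.45 -0.    0.25]
shift cm (cur axes) [-0.07 -0.04  7.27] turn deg [-0.01 -0.05  0.35] shift (goal axes) [-0.06 -0.04  7.27]
```

Descend, close and turn clockwise. The first call covers the descent and the grip.

```bash
python3 -m creep '[[0.5,[-0.02,-0.01,2],[0,0,0]],[0.5,[-0.02,-0.01,2],[0,0,0]],[0.5,[-0.02,-0.02,2],[0,0,0]],[0.5,[0,0,1.25],[0,0,0]],[0.5,[0,0,0],[0,0,0]],[1,[0,0,0],[0,0,0]],[1,[0,0,0],[0,0,0]],[1,[0,0,0],[0,0,0]],[1,[0,0,0],[0,0,0]],[1,[0,0,0],[0,0,0]]]' 25
```

```text
time_s: 5.1
tcp_pos: [0.6036, 0.0831, 0.1479]
orientation: [0.182, 3.136, 0.0]
ft_force: [0.3, -0.1, -0.4]
grip_width: 0.0001
gripper_force: 0.0
```

```bash
python3 - <<'E'
from rig import vision
import cv2,numpy as np
a=vision.snapshot("top");b=vision.snapshot("side");np.savez("top1.npz",**a)
A=a["frame"][140:290,225:415];B=b["frame"][120:320,200:420]
cv2.imwrite("pics/c2.png",np.hstack([cv2.resize(A,(400,316)),cv2.resize(B,(348,316))])[:,:,::-1])
E
```

```text
(no output)
```

View pics/c2.png

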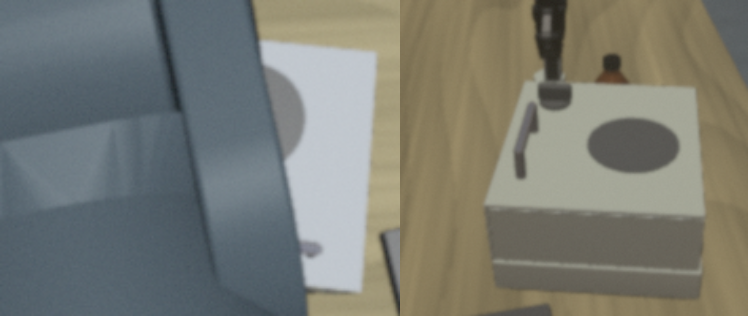

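The top view is blocked by the arm. In the side view the fingers seem to stand behind the knob, farther to the left. I'll check the knob's position across both views.

```bash
python3 - <<'E'
from h import *
t=np.load("top0.npz");s=np.load("side0.npz");hs=cv2.cvtColor(s["frame"],cv2.COLOR_RGB2HSV)
print("knob proj side z.142,.164",proj(s,[[.6032,.083,.142],[.6032,.083,.164]]), "corners", proj(s,[W(0,.13,.136),W(0,-.13,.136),W(.24,-.13,.136),W(.24,.13,.136)]).round(0).tolist())
for r in range(160,194,2): print(r," ".join("%3d"%v for v in hs[r,276:322:2,2]))
E
```

```text
knob proj side z.142,.164 [[297.3453196  182.90232718]
 [296.90837168 173.68615107]] corners [[277.0, 171.0], [252.0, 250.0], [396.0, 256.0], [388.0, 174.0]]
160 130 136 137 138 138 135 133 136 141 138 133 133 133 130 127 127 126 121 122 128 126 125 128
162 130 137 136 136 137 134 133 142 144 143 140 135 135 129 127 125 122 123 126 128 128 126 128
164 130 135 134 136 136 137 146 151 157 157 158 154 150 137 126 125 125 123 125 129 129 128 128
166 132 134 134 136 139 154 161 162 161 163 163 160 162 154 130 122 123 124 126 126 128 127 128
168 131 135 135 134 143 161 163 163 161 160 162 161 161 156 129 125 122 126 127 127 127 127 128
170 130 136 141 139 132 156 159 151 153 159 159 160 160 139 111 123 124 124 130 127 125 126 128
172 129 144 158 157 155 151 128 110 116 129 124 128 132 120 117 123 136 138 145 140 133 141 140
174 132 151 160 164 162 145  90  85  88  88  86  89  90  89  91  93 124 158 163 159 161 159 162
176 137 156 161 161 162 140  75  68  68  69  72  69  72  73  73  73 111 161 164 160 161 161 162
178 142 161 164 163 163 142  70  64  65  65  62  62  64  64  65  63 108 160 160 162 162 162 163
180 151 163 161 163 163 142  74  64  61  61  61  63  65  63  64  62 106 161 162 161 161 163 164
182 157 163 163 160 160 151  92  66  67  64  67  65  64  64  65  69 118 161 162 162 163 163 163
184 161 162 156 136 138 151 112  83  82  81  82  80  85  82  77  75 132 161 162 161 164 164 161
186 162 160 135 108 107 128 128  88  82  85  87  86  87  83  80 104 150 163 163 163 163 164 162
188 161 158 120 105  99 114 155 129  99  89  82  81  84  94 115 149 161 163 162 163 163 163 162
190 161 149 109 106  92 110 160 161 153 145 134 134 140 152 158 162 163 163 161 161 163 162 163
192 160 138 107 104  83 102 158 162 162 163 161 163 161 161 162 162 162 162 163 163 161 163 163
```

```bash
python3 - <<'E'
from rig import vision
import cv2,numpy as np
s=np.load("side0.npz")["frame"][150:200,265:335];b=vision.snapshot("side")["frame"][150:200,265:335]
cv2.imwrite("pics/c3.png",np.hstack([cv2.resize(x,(395,282),interpolation=cv2.INTER_CUBIC) for x in(s,b)])[:,:,::-1])
E
```

```text
(no output)
```

View pics/c3.png

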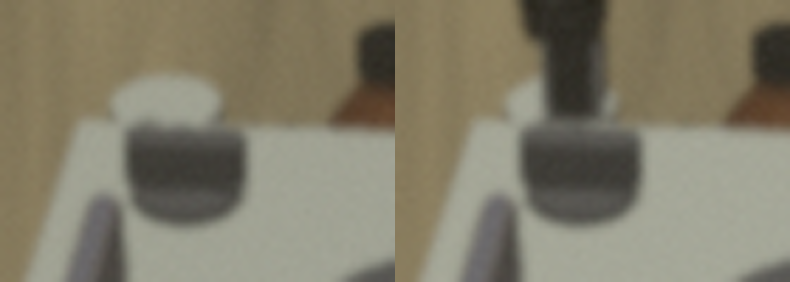

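The left crop is before and the right crop is now. In both, the bar's near face and top are fully visible at rows 172–183, and the finger column at 297 ends at about row 172. That means the fingers are above or behind the bar rather than around it, so I'll check the difference image.

```bash
python3 - <<'E'
from rig import vision,readout
from h import *
s=np.load("side0.npz");d=vision.snapshot("side");b=cv2.cvtColor(d["frame"],cv2.COLOR_RGB2HSV)[...,2]
a=cv2.cvtColor(s["frame"],cv2.COLOR_RGB2HSV)[...,2]
print("view changed",np.abs(d["view"]-s["view"]).max())
for r in range(150,192,2): print(r," ".join("%3d"%v for v in b[r,282:316:2])," | "," ".join("%3d"%v for v in a[r,282:316:2]))
T=readout.get_state();p=T["tcp_pos"];print(p,proj(d,[p,p+[0,-.0145,0],p+[0,.0145,0]]))
E
```

```text
view changed 0.0
150 143 138 112  52  45  53  52  45  41  46  83 128 132 128 122 120 127  |  142 139 135 135 136 135 136 136 135 133 130 131 130 125 121 118 125
152 145 140 122  58  43  47  43  46  46  45  86 129 131 127 124 122 128  |  140 138 136 134 137 136 138 135 134 132 129 129 128 124 120 120 126
154 143 140 129  71  44  48  48  47  48  50 102 130 131 128 123 122 129  |  139 135 136 134 133 136 138 135 133 131 129 127 128 127 120 121 128
156 142 140 135 100  66  50  46  48  45  56 104 128 130 127 125 122 129  |  141 138 135 134 135 138 137 135 133 132 129 128 127 126 124 121 128
158 142 141 137 130 105  60  47  48  47  69 100 128 128 127 124 125 129  |  138 135 134 132 135 139 139 135 131 131 130 129 126 124 120 123 127
160 140 141 138 133 115  64  46  49  50  76 101 129 130 127 123 125 130  |  138 138 135 133 136 141 138 133 133 133 130 127 127 126 121 122 128
162 141 139 137 136 122  69  50  49  50  77 104 129 128 127 126 128 130  |  136 137 134 133 142 144 143 140 135 135 129 127 125 122 123 126 128
164 141 138 142 149 138  68  50  49  51  73 100 128 128 126 125 129 129  | 
[... 1363 characters left out ...]
2
184 143 142 156 113  82  85  84  84  86  83  83  80  79 133 166 167 165  |  136 138 151 112  83  82  81  82  80  85  82  77  75 132 161 162 161
186 111 109 133 131  90  86  87  89  90  87  87  83 108 154 166 166 167  |  108 107 128 128  88  82  85  87  86  87  83  80 104 150 163 163 163
188 108 102 117 158 133 102  88  85  87  85  94 121 151 167 166 168 168  |  105  99 114 155 129  99  89  82  81  84  94 115 149 161 163 162 163
190 108  95 112 165 166 158 149 138 138 144 154 164 167 168 166 167 167  |  106  92 110 160 161 153 145 134 134 140 152 158 162 163 163 161 161
[0.60334521 0.08302045 0.14761068] [[297.30572207 180.56886842]
 [297.580927   184.34753657]
 [297.03791475 176.89148726]]
```

```bash
python3 -m creep '[[1,[0,0,-2],[0,0,0]],[1,[0,0,-2],[0,0,0]],[1,[0,0,0],[0,0,0]]]'; python3 - <<'E'
from rig import vision,readout
from h import *
s=np.load("side0.npz");d=vision.snapshot("side")
df=np.abs(d["frame"].astype(int)-s["frame"]).max(2)
p=readout.get_state()["tcp_pos"];print(p,proj(d,[p,p+[0,-.0145,0],p+[0,.0145,0]]))
for r in range(140,186,2): print(r," ".join("%3d"%v for v in df[r,282:316:2]))
cv2.imwrite("pics/c4.png",cv2.resize(d["frame"][90:200,245:355],(500,500),interpolation=cv2.INTER_CUBIC)[:,:,::-1])
E
```

```text
time_s: 5.6
tcp_pos: [0.6046, 0.0832, 0.1902]
orientation: [0.182, 3.133, 0.001]
ft_force: [-0.1, -0.7, 0.0]
grip_width: -0.0002
gripper_force: 0.0
[0.60410814 0.08317213 0.18866302] [[296.85644107 162.95915183]
 [297.13299207 166.59564957]
 [296.58752901 159.42285799]]
140   3   2   2   3  39  78  84  84  83  59  20   2   3   0   3   4   2
142   4   3   3   2  31  75  88  91  84  57  21   1   3   3   2   0   1
144   3   5   2   1  32  75  85  90  85  60  27   1   5   3   1   1   3
146   1   2   4   1  26  72  83  87  87  58  27   2   3   4   3   2   2
148   5   1   2   2  24  74  87  89  81  58  24   2   3   2   2   3   2
150   2   2   4   2  20  64  78  79  76  52  12   1   2   4   5   4   1
152   4   3   3   3   7  28  39  36  36  26   2   1   4   7   3   3   1
154   5   5   2   4   4   2   3   2   1   1   3   3   3   1   3   1   2
156   1   3   4   4   4   1   4   2   2   3   3   2   1   2   3   1   1
158   3   5   2   5   4   1   1   2   4   7   3   0   3   3   5   3   2
160   2   2   1   2   5   2   6   7   2   1   2   2   2   2   4   2   3
162   3   2   3   3   1   3   4   2   3   3   4   2   1   3   2   2   3
164   2   1   4   1   6   4   5   1   3   4   4   4   3   2   3   4   1
166   2   5   3   2   4   4   2   3   7   3   4   2   5   1   1   3   5
168   4   3   3   1   4   6   5   4   6   4   5   1   1   3   2   5   3
170   5   6   3   3   4   3   3   4   3   2   4   8   4   2   3   3   2
172   4   4   4   2   4   1   2   1   4   3   2   1   2   5   6   3   4
174   2   4   3   3   2   3   1   6   3   2   4   3   1   4   6   0   6
176   4   3   5   1   3   3   2   1   1   2   1   1   4   1   3   2   7
178   3   4   1   3   1   1   4   1   3   4   2   2   3   2   4   5   5
180   2   3   4   0   2   1   1   5   1   3   2   1   3   3   2   6   5
182   4   3   3   2   2   1   1   2   1   2   1   1   3   2   2   4   6
184   3   3   6   3   1   3   4   1   4   1   1   3   6   2   4   6   5
```

View pics/c4.png

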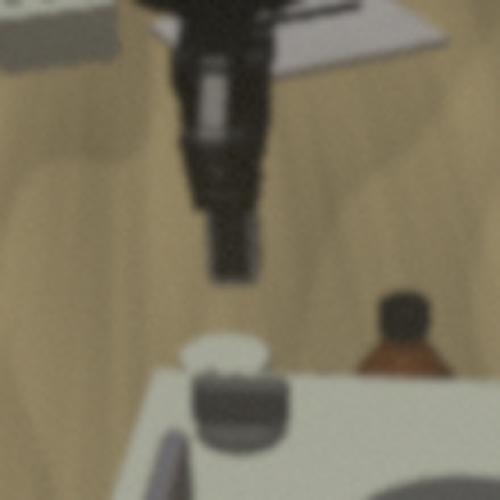

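The shut tips show at row 152.5, about 11 px above where the TCP reading projects. Together with the missed grip, this suggests the real fingertips are about 25 mm higher than the TCP says. I'll touch the hood top, which is at z = 0.136, to measure this by feel.

```bash
python3 -m creep '[[1,[-2.5,0,0],[0,0,0]],[1,[-2.5,0,0],[0,0,0]],[1,[0,0,1.5],[0,0,0]],[1,[0,0,1.5],[0,0,0]],[1,[0,0,1],[0,0,0]],[1,[0,0,0.4],[0,0,0]],[1,[0,0,0],[0,0,0]]]'; python3 - <<'E'
from rig import vision,readout
from h import *
s=np.load("side0.npz");d=vision.snapshot("side")
df=np.abs(d["frame"].astype(int)-s["frame"]).max(2)
p=readout.get_state()["tcp_pos"];q=proj(d,[p])[0];print(p,q);c=int(q[0])
for r in range(150,200,2): print(r," ".join("%3d"%v for v in df[r,c-16:c+16:2]))
E
```

```text
time_s: 6.35
tcp_pos: [0.6526, 0.0773, 0.1431]
orientation: [-0.182, -3.135, 0.0]
ft_force: [0.5, 0.6, 1.2]
grip_width: -0.0002
gripper_force: 0.0
[0.65292557 0.07728253 0.14383508] [321.69384194 182.40057639]
150   2   3   1   3  23  78  82  76  75  84  86  65   5   3   4   2
152   3   5   3   1  15  79  84  75  72  83  88  56   6   1   2   1
154   3   2   4   3  14  72  82  79  78  78  87  59   9   1   3   2
156   4   5   3   4  19  73  84  82  76  77  88  65  11   2   1   4
158   2   3   4   3   9  61  78  80  80  79  77  52   5   5   3   2
160   5   3   2   1   2  17  57  78  78  74  59  22   4   3   4   2
162   2   3   4   6   3  14  54  76  77  78  54  19   4   3   3   5
164   5   5   3   1   3   8  51  76  79  75  54  16   3   1   1   1
166   2   5   5   4   2   9  50  78  77  79  52  12   2   2   2   2
168   2   1   4   5   5  10  51  76  77  74  33  10   2   1   2   2
170   2   3   4   3   3   9  47  76  75  61  17  11   6   3   3   1
172   3   6   5   4   6   7  45  68  66  50  27   4   2   4   5   1
174   4   3   6   8   4   2  15  26  24  27  16   3   8   4   4   5
176   4   3   2   4   6   5   4   2   4   4   4   6   3   5   4   3
178   2   1   4   6   4   6   7   5   7   6   2   5   6   5   5   2
180   3   2   3   5   4   5   6   4   3   5   6   4   3   4   5   5
182   1   2   6   4   2   8   5   5   5   7   5   6   5   5   4   6
184   1   3   6   5   6   7   3   6   6   5   4   6   5   4   5   4
186   2   3   5   5   7   2   4   3   4   6   5   4   5   6   6   6
188   3   3   4   4   3   4   5   5   5   6   6   7   6   6   5   3
190   6   4   7   6   6   4   3   5   5   8   6   2   5   6   4   5
192   5   6   4   5   3   5   7   5   5   7   5   3   3   5   3   5
194   3   5   4   6   6   6   4   5   6   6   4   7   7   3   6   8
196   5   7   6   4   5   2   2   4   6   5   4   7   5   5   4   6
198   4   3   6   5   5   6   7   4   5   5   5   4   3   4   1   3
```

```bash
python3 -m creep '[[1,[0,0,0.4],[0,0,0]],[1,[0,0,0.4],[0,0,0]],[1,[0,0,0.3],[0,0,0]],[1,[0,0,0],[0,0,0]]]';  python3 -m creep '[[1,[0,0,0.3],[0,0,0]],[1,[0,0,0],[0,0,0]]]'; python3 -m creep '[[1,[0,0,0.3],[0,0,0]],[1,[0,0,0],[0,0,0]]]'
```

```text
time_s: 6.8
tcp_pos: [0.6528, 0.0772, 0.1321]
orientation: [-0.182, -3.136, 0.0]
ft_force: [-0.4, -0.7, -0.9]
grip_width: 0.0005
gripper_force: 0.0
time_s: 7.0
tcp_pos: [0.6529, 0.0773, 0.1292]
orientation: [-0.182, -3.136, 0.0]
ft_force: [-0.2, 0.5, 0.7]
grip_width: 0.0
gripper_force: 0.0
time_s: 7.2
tcp_pos: [0.6529, 0.0773, 0.1262]
orientation: [-0.182, -3.136, 0.0]
ft_force: [-0.4, -0.2, -0.0]
grip_width: 0.0
gripper_force: 0.0
```

Still no contact, although the reading is already 10 mm below the hood top. I'll go on down.

```bash
python3 -m creep '[[1,[0,0,0.3],[0,0,0]],[1,[0,0,0.2],[0,0,0]],[1,[0,0,0],[0,0,0]]]';  python3 -m creep '[[1,[0,0,0.2],[0,0,0]],[1,[0,0,0.2],[0,0,0]],[1,[0,0,0],[0,0,0]]]'; python3 -m creep '[[1,[0,0,0.2],[0,0,0]],[1,[0,0,0.1],[0,0,0]],[1,[0,0,0],[0,0,0]]]'
```

```text
time_s: 7.5
tcp_pos: [0.6528, 0.0772, 0.1212]
orientation: [-0.182, -3.136, 0.0]
ft_force: [-0.4, -0.3, -0.2]
grip_width: 0.0002
gripper_force: 0.0
time_s: 7.8
tcp_pos: [0.6529, 0.0772, 0.1173]
orientation: [-0.182, -3.136, 0.0]
ft_force: [0.4, 0.4, -0.4]
grip_width: 0.0003
gripper_force: 0.0
time_s: 8.1
tcp_pos: [0.6529, 0.0773, 0.1144]
orientation: [-0.182, -3.136, 0.0]
ft_force: [-0.2, -0.5, -0.4]
grip_width: 0.0001
gripper_force: 0.0
```

```bash
python3 -m creep '[[1,[0,0,0.2],[0,0,0]],[1,[0,0,0.1],[0,0,0]],[1,[0,0,0],[0,0,0]]]';  python3 -m creep '[[1,[0,0,0.2],[0,0,0]],[1,[0,0,0.1],[0,0,0]],[1,[0,0,0],[0,0,0]]]'; python3 - <<'E'
from rig import vision,readout
from h import *
s=np.load("side0.npz");d=vision.snapshot("side")
df=np.abs(d["frame"].astype(int)-s["frame"]).max(2)
p=readout.get_state()["tcp_pos"];q=proj(d,[p])[0];print(p,q);c=int(q[0])
for r in range(176,210,2): print(r," ".join("%3d"%v for v in df[r,c-16:c+16:2]))
E
```

```text
time_s: 8.4
tcp_pos: [0.6529, 0.0773, 0.1114]
orientation: [-0.182, -3.136, 0.0]
ft_force: [0.4, -0.6, 1.0]
grip_width: -0.0002
gripper_force: 0.0
time_s: 8.7
tcp_pos: [0.6533, 0.0773, 0.1107]
orientation: [0.182, 3.134, 0.001]
ft_force: [-9.5, -1.0, 24.4]
grip_width: -0.0002
gripper_force: 11.8
[0.65326419 0.07734    0.11066434] [321.96129021 195.8109374 ]
176   5   3   4   6   6  11  73 111 116 114  94  28   2   5   6   5
178   3   7   6   5   4   9  72 108 111 113  93  30   4   6   6   5
180   2   4   7   7   5   6  68 110 114 113  92  32   3   7   5   6
182   2   3   8   5   4   7  69 109 111 112  93  31   5   6   7   6
184   4   3   8   6   6   6  68 107 113 112  91  28   4   6   5   7
186   2   5   7   3   7   2  44  78  84  84  68  17   3   8   6   6
188   5   6   5   6   6   4   3   8  15  18  11   4   7   5   7   5
190   6   4   4   7   5   6   6   7   6   8   7   5   5   6   6   6
192   6   6   7   7   4   5   7   6   4   9   6   4   5   5   3   4
194   3   5   5   6   7   5   7   4   9   7   7   8   7   3   6   8
196   7   6   6   5   6   3   5   7   7   6   6  10   6   7   7   6
198   5   7   6   5   7   7   6   4   7   7   5   4   5   4   4   6
200   5   8   7   7   8   8   7   4   6   7   6   2   5   3   1   5
202   6   4   6   4   5   8   7   6   5   5   4   5   2   2   2   4
204   5   7   8   8   5   5   6   5   2   4   3   3   1   4   3   3
206   5   5   6   5   5   5   7   4   6   4   4   5   5   4   1   4
208   5   4   6   7   4   6   6   2   4   4   4   1   3   4   4   7
```

Contact came at reading 0.111, so the real fingertips sit 25 mm higher than the reading. I'll correct for that and go back to the knob.

```bash
cat >> h.py <<'E'
OFF=.025  # true tip = reading - OFF*tool z (seen with tool down)
def goto(p,R): # p: true tip target, tool axis hypothesis
    go(np.array(p)+OFF*R.apply([0,0,1]),R)
E
python3 -m creep '[[0.8,[0,0,-2.5],[0,0,0]],[0.6,[2.5,0,-4],[0,0,0]],[0.5,[2.5,0,0],[0,0,0]],[0.5,[0,0,0],[0,0,0]]]'; python3 - <<'E'
from h import *
goto([.6032,.083,.145],ori(np.pi-.116))
E
```

```text
time_s: 9.15
tcp_pos: [0.6019, 0.0834, 0.1752]
orientation: [0.181, 3.135, 0.001]
ft_force: [-0.2, 0.1, 0.1]
grip_width: 0.0431
gripper_force: 0.0
t 9.15 tcp M [0.0497 0.0743 0.1752] F [-0.2  0.1  0.1] w 0.0431 j [0.14 0.44 0.21 1.34 0.   0.25]
shift cm (cur axes) [-0.12 -0.03  5.52] turn deg [0.03 0.09 0.04] shift (goal axes) [-0.13 -0.03  5.52]
```

```bash
python3 -m creep '[[0.5,[-0.1,0,2],[0,0,0]],[0.5,[0,0,2],[0,0,0]],[0.5,[0,0,1.5],[0,0,0]],[0.5,[0,0,0],[0,0,0]],[1,[0,0,0],[0,0,0]],[1,[0,0,0],[0,0,0]],[1,[0,0,0],[0,0,0]],[1,[0,0,0],[0,0,0]]]' 25
```

```text
time_s: 9.95
tcp_pos: [0.6051, 0.0852, 0.1197]
orientation: [0.18, 3.135, 0.007]
ft_force: [1.3, 17.1, -0.5]
grip_width: 0.0118
gripper_force: 25.9
```

```bash
python3 -m creep '[[1,[0,0.2,0],[0,0,0]],[1,[0,0,0],[0,0,8.3]],[1,[0,0,0],[0,0,8.3]],[1,[0,0,0],[0,0,8.3]],[1,[0,0,0],[0,0,8.3]],[1,[0,0,0],[0,0,8.3]],[1,[0,0,0],[0,0,8.3]],[1,[0,0,0],[0,0,8.3]],[1,[0,0,0],[0,0,8.3]],[1,[0,0,0],[0,0,8.3]],[1,[0,0,0],[0,0,0]]]';python3 - <<'E'
from h import *
from rig import readout
print(readout.get_state()["moment"]);go(np.zeros(3),ori(np.pi-.116))
E
```

```text
time_s: 11.05
tcp_pos: [0.6045, 0.085, 0.1196]
orientation: [2.054, 2.377, 0.001]
ft_force: [-4.6, 0.8, 5.3]
grip_width: 0.0115
gripper_force: 25.4
[ 0.15876443  1.08917551 -0.15693825]
t 11.05 tcp M [0.0521 0.0763 0.1196] F [-4.6  0.8  5.3] w 0.0115 j [0.14 0.47 0.11 1.21 0.   1.56]
shift cm (cur axes) [  0.36 -61.05  11.94] turn deg [ 3.000e-02  1.000e-02 -7.501e+01] shift (goal axes) [ 59.06 -15.44  11.96]
```

```bash
python3 -m creep '[[0.5,[0,0,0],[0,0,0]],[0.5,[0,0,0],[0,0,0]],[0.5,[0,0,0],[0,0,0]],[0.5,[0,0,-3],[0,0,0]],[0.5,[0,0,-4],[0,0,0]],[0.4,[0,0,0],[0,0,8.5]],[0.4,[0,0,0],[0,0,8.5]],[0.4,[0,0,0],[0,0,0]]]';python3 - <<'E'
from h import *
goto(W(.031,-.031,.154),ori(np.pi/2+YAW))
from rig import vision
d=vision.snapshot("side");cv2.imwrite("pics/c5.png",cv2.resize(d["frame"][90:320,225:425],(520,598),interpolation=cv2.INTER_CUBIC)[:,:,::-1])
E
```

```text
time_s: 11.85
tcp_pos: [0.6048, 0.0849, 0.1888]
orientation: [2.379, 2.051, 0.0]
ft_force: [0.8, 0.4, -0.6]
grip_width: 0.0515
gripper_force: 0.0
t 11.85 tcp M [0.0523 0.0762 0.1888] F [ 0.8  0.4 -0.6] w 0.0515 j [ 0.14  0.45  0.26  1.37 -0.    1.86]
shift cm (cur axes) [-10.7   -2.26   5.98] turn deg [ 0.02 -0.    0.69] shift (goal axes) [-10.72  -2.13   5.98]
```

View pics/c5.png

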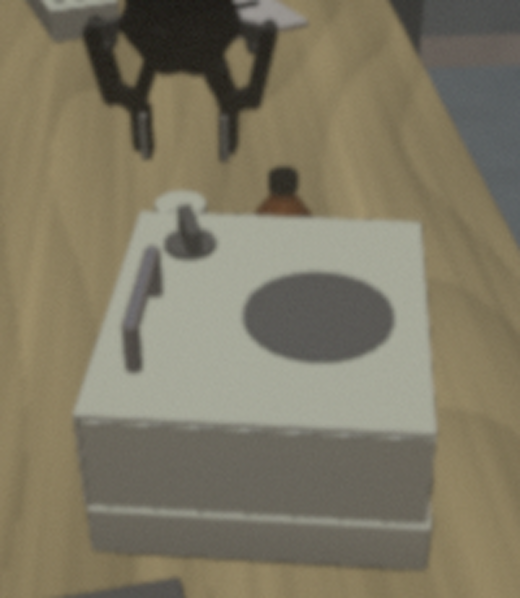

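The knob bar now lies across the machine, turned about 75°. Next is the handle.

```bash
python3 -m creep '[[0.4,[-2.68,-0.56,0],[0,0,0.7]],[0.4,[-2.68,-0.56,0],[0,0,0]],[0.4,[-2.68,-0.56,0],[0,0,0]],[0.4,[-2.68,-0.56,0],[0,0,0]],[0.4,[0,0,0],[0,0,0]],[0.4,[0,0,2],[0,0,0]],[0.4,[0,0,2],[0,0,0]],[0.4,[0,0,2],[0,0,0]],[0.4,[0,0,0],[0,0,0]]]' 25; python3 - <<'E'
from h import *
goto(W(.031,-.031,.154),ori(np.pi/2+YAW))
E
```

```text
time_s: 12.8
tcp_pos: [0.5645, -0.0172, 0.1262]
orientation: [-2.383, -2.042, 0.005]
ft_force: [-0.6, 0.5, -0.7]
grip_width: 0.0513
gripper_force: 0.0
t 12.8 tcp M [ 0.0288 -0.031   0.1262] F [-0.6  0.5 -0.7] w 0.0513 j [-0.03  0.38 -0.02  1.18  0.    1.69]
shift cm (cur axes) [-0.    0.22 -0.28] turn deg [-0.24  0.03  0.35] shift (goal axes) [-0.    0.22 -0.28]
```

```bash
python3 -m creep '[[1,[0,0,0],[0,0,0]],[1,[0,0,0],[0,0,0]],[1,[0,0,0],[0,0,0]],[1,[0,0,0],[0,0,0]]]' 25
```

```text
time_s: 13.2
tcp_pos: [0.5682, -0.0177, 0.13]
orientation: [2.386, 2.038, 0.005]
ft_force: [11.0, -1.2, -2.8]
grip_width: 0.0108
gripper_force: 27.0
```

```bash
python3 -m creep '[[1,[0,0.24,-0.67],[2,0,0]],[1,[0,0.24,-0.67],[2,0,0]],[1,[0,0.24,-0.67],[2,0,0]],[1,[0,0.24,-0.67],[2,0,0]],[1,[0,0,0],[0,0,0]]]' 35
```

```text
time_s: 13.7
tcp_pos: [0.5787, -0.0196, 0.155]
orientation: [-2.306, -1.969, 0.137]
ft_force: [6.6, -1.3, -4.9]
grip_width: 0.0105
gripper_force: 36.0
```

```bash
python3 -m creep '[[1,[0,0.24,-0.67],[2,0,0]],[1,[0,0.24,-0.67],[2,0,0]],[1,[0,0.24,-0.67],[2,0,0]],[1,[0,0,0],[0,0,0]]]' 35
```

```text
time_s: 14.1
tcp_pos: [0.5886, -0.0213, 0.1729]
orientation: [-2.241, -1.913, 0.236]
ft_force: [6.1, -2.0, -4.5]
grip_width: 0.0105
gripper_force: 36.4
```

```bash
python3 -m creep '[[1,[0,0.24,-0.67],[2,0,0]],[1,[0,0,0],[0,0,0]]]' 35;python3 -m creep '[[1,[0,0.12,-0.34],[1,0,0]],[1,[0,0,0],[0,0,0]]]' 35; python3 - <<'E'
from rig import vision
from h import *
go(np.zeros(3),ori(np.pi/2+YAW))
d=vision.snapshot("side");cv2.imwrite("pics/c6.png",cv2.resize(d["frame"][90:320,225:425],(520,598),interpolation=cv2.INTER_CUBIC)[:,:,::-1])
E
```

```text
time_s: 14.3
tcp_pos: [0.5916, -0.0219, 0.1786]
orientation: [-2.218, -1.893, 0.268]
ft_force: [-1.1, -1.6, -7.6]
grip_width: 0.0101
gripper_force: 37.0
time_s: 14.5
tcp_pos: [0.5919, -0.0218, 0.181]
orientation: [-2.204, -1.882, 0.287]
ft_force: [-11.4, 0.3, -18.0]
grip_width: 0.0106
gripper_force: 35.7
t 14.5 tcp M [ 0.0566 -0.0312  0.181 ] F [-11.4   0.3 -18. ] w 0.0106 j [-0.05  0.77  0.72  1.82  0.03  1.67]
shift cm (cur axes) [ -7.11 -50.76  34.76] turn deg [-17.29   0.05   0.15] shift (goal axes) [ -7.28 -58.78  18.1 ]
```

The hood is on the catch, with the force rising at about 0.27 rad. I'll release and withdraw.

```bash
python3 -m creep '[[1,[0,-0.12,0.34],[-1,0,0]],[0.4,[0,0,0],[0,0,0]],[0.4,[0,0,0],[0,0,0]],[0.4,[0,0,0],[0,0,0]],[0.4,[0,0,-3],[0,0,0]],[0.4,[0,0,-4],[-4,0,0]],[0.6,[0,-2,-1],[-8,0,0]],[1,[0,-4,0],[-4,0,0]],[1,[0,-4,0],[0,0,0]],[1,[0,0,0],[0,0,0]]]' ; python3 - <<'E'
from h import *
goto(W(-.07,0,.20),ori(np.pi+YAW,-30))
goto(W(-.07,0,.20),ori(np.pi+YAW,0))
E
```

```text
time_s: 15.55
tcp_pos: [0.5393, -0.0128, 0.2654]
orientation: [-2.327, -1.988, 0.104]
ft_force: [-0.1, -0.6, -0.3]
grip_width: 0.0002
gripper_force: 0.0
t 15.55 tcp M [ 0.0033 -0.0307  0.2654] F [-0.1 -0.6 -0.3] w 0.0002 j [-0.03  0.41  0.38  1.64  0.01  1.7 ]
shift cm (cur axes) [ 3.09 -5.13  9.29] turn deg [-28.14 -28.15 -86.58] shift (goal axes) [9.62 3.07 4.5 ]
t 15.55 tcp M [ 0.0033 -0.0307  0.2654] F [-0.1 -0.6 -0.3] w 0.0002 j [-0.03  0.41  0.38  1.64  0.01  1.7 ]
shift cm (cur axes) [ 3.1  -6.34  9.75] turn deg [ -4.71  -4.64 -89.73] shift (goal axes) [7.33 3.07 9.04]
```

```bash
python3 -m creep '[[1,[0,-4,0],[-6.6,0,0]],[1,[3.1,-3.5,0],[0,0,0]],[1,[0,0,0],[0,0,-8.18]],[1,[0,0,0],[0,0,-8.18]],[1,[0,0,0],[0,0,-8.18]],[1,[0,0,0],[0,0,-8.18]],[1,[0,0,0],[0,0,-8.18]],[1,[0,0,0],[0,0,-8.18]],[1,[0,0,0],[0,0,-8.18]],[1,[0,0,0],[0,0,-8.18]],[1,[0,0,0],[0,0,-8.18]],[1,[0,0,0],[0,0,-8.18]],[1,[0,0,0],[0,0,-8.18]],[1,[0,0,0],[0,-7.5,0]],[1,[0,0,0],[0,-7.5,0]],[1,[0,0,0],[0,-7.5,0]],[1,[0,0,0],[0,-7.5,0]],[1,[0,0,0],[0,0,0]]]' ; python3 - <<'E'
from h import *
from rig import vision,readout
goto(W(-.04,0,.115),ori(np.pi+YAW,-30))
d=vision.snapshot("side");s=readout.get_state();p=s["tcp_pos"];R=Ro.from_rotvec(s["orientation"])
print("A",proj(d,[p-OFF*R.apply([0,0,1])]),"B",proj(d,[p+[0,0,OFF]]),"tcp",proj(d,[p]))
cv2.imwrite("pics/c7.png",cv2.resize(d["frame"][100:300,170:410],(720,600),interpolation=cv2.INTER_CUBIC)[:,:,::-1])
E
```

```text
time_s: 17.35
tcp_pos: [0.4863, 0.0264, 0.2661]
orientation: [0.206, 2.643, -0.055]
ft_force: [-0.2, -0.2, -1.1]
grip_width: -0.0001
gripper_force: 0.0
t 17.35 tcp M [-0.0553 -0.0004  0.2661] F [-0.2 -0.2 -1.1] w -0.0001 j [ 0.16 -0.27 -0.49  0.88 -0.15  0.28]
shift cm (cur axes) [ 5.7   0.07 16.55] turn deg [-0.01 -1.85  0.24] shift (goal axes) [ 6.23  0.04 16.35]
A [[221.81827722 130.19152235]] B [[228.32522183 128.80050176]] tcp [[230.24358094 141.95274697]]
```

View pics/c7.png

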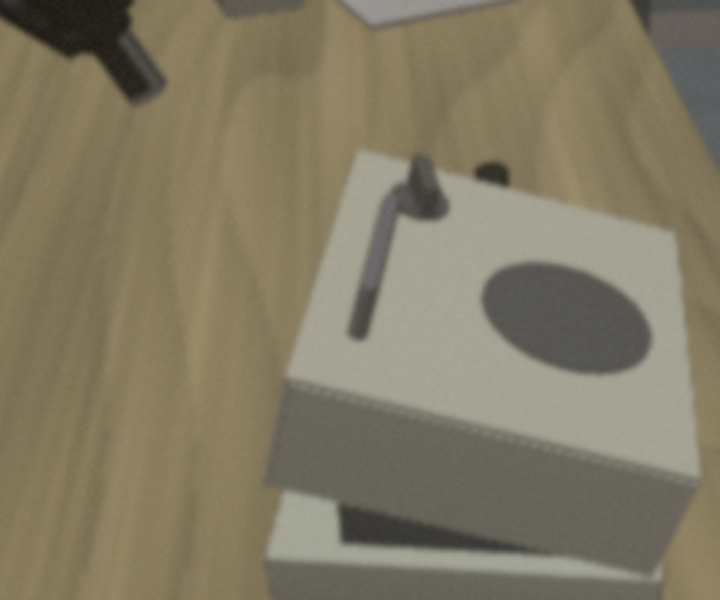

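The tip is at about (219,132), which matches the hypothesis that the offset runs along the tool axis (221.8,130.2). The hood is ajar, with its lip corner at (258,262) and the casing's front corner at (259,285). Now I'll go to the entry pose at 40° tilt.

```bash
python3 - <<'E'
from h import *
s=np.load("side0.npz");print(proj(s,[W(0,-.13,.05),W(.007,-.13,.108)]))
goto(W(-.045,0,.10),ori(np.pi+YAW,-40))
E
python3 -m creep '[[1,[0,0,0],[0,-6,0]],[1,[0,0,0],[0,-6,0]],[1,[0,0,0],[0,0,0]]]'
python3 - <<'E'
from h import *
goto(W(-.045,0,.10),ori(np.pi+YAW,-40))
E
```

```text
[[257.31885977 285.85602502]
 [258.13443455 262.14135973]]
t 17.4 tcp M [-0.0531  0.0003  0.2686] F [0.2 0.7 0.2] w 0.0002 j [ 0.16 -0.26 -0.48  0.89 -0.15  0.28]
shift cm (cur axes) [ 6.72e+00 -1.00e-02  1.77e+01] turn deg [  0.05 -11.88   0.22] shift (goal axes) [10.22 -0.03 15.94]
time_s: 17.7
tcp_pos: [0.4894, 0.0267, 0.2674]
orientation: [0.19, 2.437, -0.073]
ft_force: [-0.0, -0.3, -0.8]
grip_width: 0.0002
gripper_force: 0.0
t 17.7 tcp M [-0.0523  0.0003  0.2674] F [-0.  -0.3 -0.8] w 0.0002 j [ 0.22 -0.43 -0.71  0.62 -0.24  0.29]
shift cm (cur axes) [10.21  0.   15.78] turn deg [0.02 0.04 0.24] shift (goal axes) [10.2  -0.03 15.79]
```

```bash
python3 -m creep '[[1,[2.04,0,3.16],[0,0,0]],[1,[2.04,0,3.16],[0,0,0]],[1,[2.04,0,3.16],[0,0,0]],[1,[2.04,0,3.16],[0,0,0]],[1,[2.04,0,3.14],[0,0,0]],[1,[0,0,0],[0,0,0]]]'
python3 - <<'E'
from h import *
goto(W(-.025,0,.066),ori(np.pi+YAW,-40))
goto(W(.004,0,.066),ori(np.pi+YAW,-40))
E
```

```text
time_s: 18.3
tcp_pos: [0.5145, 0.0224, 0.0789]
orientation: [0.192, 2.443, -0.074]
ft_force: [-1.0, -0.2, 0.6]
grip_width: 0.0001
gripper_force: 0.0
t 18.3 tcp M [-0.0269  0.0001  0.0789] F [-1.  -0.2  0.6] w 0.0001 j [ 0.19 -0.15 -1.07 -0.01 -0.22  0.27]
shift cm (cur axes) [ 0.66 -0.01  3.61] turn deg [-0.06 -0.34  0.22] shift (goal axes) [ 0.69 -0.01  3.61]
t 18.3 tcp M [-0.0269  0.0001  0.0789] F [-1.  -0.2  0.6] w 0.0001 j [ 0.19 -0.15 -1.07 -0.01 -0.22  0.27]
shift cm (cur axes) [-1.57 -0.01  5.46] turn deg [-0.06 -0.34  0.22] shift (goal axes) [-1.54 -0.01  5.47]
```

```bash
python3 -m creep '[[1,[0.35,0,1.8],[0,0,0]],[1,[0.35,0,1.8],[0,0,0]],[1,[0,0,0],[0,0,0]]]'
python3 - <<'E'
from h import *
goto(W(.004,0,.066),ori(np.pi+YAW,-40))
E
```

```text
time_s: 18.6
tcp_pos: [0.5345, 0.02, 0.0514]
orientation: [0.192, 2.436, -0.072]
ft_force: [0.7, -0.6, -0.4]
grip_width: 0.0002
gripper_force: 0.0
t 18.6 tcp M [-0.0067  0.0009  0.0514] F [ 0.7 -0.6 -0.4] w 0.0002 j [ 0.17 -0.04 -1.09 -0.15 -0.21  0.25]
shift cm (cur axes) [-1.76 -0.1   2.07] turn deg [0.03 0.05 0.14] shift (goal axes) [-1.76 -0.09  2.07]
```

```bash
python3 -m creep '[[1,[-0.58,-0.03,0.69],[0,0,0]],[1,[-0.58,-0.03,0.69],[0,0,0]],[1,[-0.6,-0.03,0.69],[0,0,0]],[1,[0,0,0],[0,0,0]]]'
python3 - <<'E'
from h import *
goto(W(.018,0,.066),ori(np.pi+YAW,-40))
E
```

```text
time_s: 19.0
tcp_pos: [0.5602, 0.0146, 0.0475]
orientation: [0.192, 2.433, -0.071]
ft_force: [-0.1, -0.1, 0.6]
grip_width: 0.0001
gripper_force: 0.0
t 19.0 tcp M [ 0.0195 -0.0003  0.0475] F [-0.1 -0.1  0.6] w 0.0001 j [ 0.14  0.02 -1.05 -0.18 -0.19  0.23]
shift cm (cur axes) [-1.07  0.02  0.99] turn deg [0.05 0.24 0.12] shift (goal axes) [-1.07  0.03  0.98]
```

Probe at y = 0.

```bash
python3 -m creep '[[1,[-0.35,0,0.33],[0,0,0]],[1,[0,0,0],[0,0,0]]]';python3 -m creep '[[1,[-0.36,0,0.33],[0,0,0]],[1,[0,0,0],[0,0,0]]]';python3 -m creep '[[1,[-0.36,0,0.33],[0,0,0]],[1,[0,0,0],[0,0,0]]]'
```

```text
time_s: 19.2
tcp_pos: [0.5637, 0.014, 0.0465]
orientation: [0.192, 2.434, -0.072]
ft_force: [-0.4, -0.6, -0.1]
grip_width: 0.0
gripper_force: 0.0
time_s: 19.4
tcp_pos: [0.5681, 0.0132, 0.0459]
orientation: [0.192, 2.435, -0.072]
ft_force: [-2.6, 0.7, 1.8]
grip_width: -0.0002
gripper_force: 1.4
time_s: 19.6
tcp_pos: [0.5729, 0.0124, 0.0456]
orientation: [0.192, 2.435, -0.072]
ft_force: [-4.0, 0.4, 1.1]
grip_width: -0.0
gripper_force: 2.0
```

```bash
python3 -m creep '[[1,[0.8,0,-0.75],[0,0,0]],[1,[0,2.2,0],[0,0,0]],[1,[-0.8,0,0.75],[0,0,0]],[1,[0,0,0],[0,0,0]]]';python3 -m creep '[[1,[0.8,0,-0.75],[0,0,0]],[1,[0,-2.2,0],[0,0,0]],[1,[0,-2.2,0],[0,0,0]],[1,[-0.8,0,0.75],[0,0,0]],[1,[0,0,0],[0,0,0]]]'
```

```text
time_s: 20.0
tcp_pos: [0.5768, 0.0349, 0.0461]
orientation: [0.19, 2.434, -0.07]
ft_force: [-4.0, 2.4, 2.0]
grip_width: -0.0001
gripper_force: 2.0
time_s: 20.5
tcp_pos: [0.57, -0.0101, 0.0466]
orientation: [0.194, 2.433, -0.072]
ft_force: [-0.2, -0.2, 0.3]
grip_width: -0.0003
gripper_force: 0.0
```

The catch is felt at y = 0 and y = +22 mm and not at −22, so its centre lies to the left. I'll go to about +28 and push it back.

```bash
python3 -m creep '[[1,[0.8,0,-0.75],[0,0,0]],[1,[0,2.5,0],[0,0,0]],[1,[0,2.5,0],[0,0,0]],[1,[-0.8,0,0.75],[0,0,0]],[1,[-0.46,0,0.38],[0,0,0]],[1,[0,0,0],[0,0,0]]]'
python3 - <<'E'
from h import *
goto(W(.022,.028,.066),ori(np.pi+YAW,-40))
E
python3 -m creep '[[1,[-0.38,0,0.32],[0,0,0]],[1,[0,0,0],[0,0,0]]]'
python3 - <<'E'
from h import *
goto(W(.022,.028,.066),ori(np.pi+YAW,-40))
E
```

```text
time_s: 21.1
tcp_pos: [0.5826, 0.0394, 0.0453]
orientation: [0.19, 2.436, -0.071]
ft_force: [-4.4, 4.4, 0.6]
grip_width: 0.0001
gripper_force: 2.6
t 21.1 tcp M [0.0377 0.0277 0.0453] F [-4.4  4.4  0.6] w 0.0001 j [ 0.2   0.08 -0.99 -0.16 -0.23  0.28]
shift cm (cur axes) [-0.13  0.03 -0.09] turn deg [0.08 0.09 0.19] shift (goal axes) [-0.13  0.03 -0.09]
time_s: 21.3
tcp_pos: [0.5866, 0.038, 0.0446]
orientation: [0.191, 2.437, -0.072]
ft_force: [-7.2, 5.4, 1.0]
grip_width: 0.0001
gripper_force: 3.2
t 21.3 tcp M [0.0418 0.027  0.0446] F [-7.2  5.4  1. ] w 0.0001 j [ 0.19  0.09 -0.98 -0.16 -0.22  0.27]
shift cm (cur axes) [ 0.14  0.1  -0.41] turn deg [0.03 0.01 0.18] shift (goal axes) [ 0.14  0.1  -0.41]
```

The push is near full travel (about 8 N). Now I'll raise while keeping it pushed.

```bash
python3 -m creep '[[1,[-0.32,0,-0.38],[0,0,0]],[1,[-0.32,0,-0.38],[0,0,0]],[1,[0,0,0],[0,0,0]]]'
python3 -m creep '[[1,[-0.32,0,-0.38],[0,0,0]],[1,[0,0,0],[0,0,0]]]'
python3 - <<'E'
from h import *
goto(W(.022,.028,.066),ori(np.pi+YAW,-40))
E
```

```text
time_s: 21.6
tcp_pos: [0.5847, 0.0375, 0.0533]
orientation: [0.191, 2.44, -0.073]
ft_force: [-13.0, 2.6, -2.7]
grip_width: 0.0002
gripper_force: 3.3
time_s: 21.8
tcp_pos: [0.5846, 0.0375, 0.0582]
orientation: [0.191, 2.44, -0.073]
ft_force: [-13.8, 1.6, -2.3]
grip_width: 0.0001
gripper_force: 4.9
t 21.8 tcp M [0.04   0.0262 0.0582] F [-13.8   1.6  -2.3] w 0.0001 j [ 0.19  0.05 -0.96 -0.11 -0.22  0.27]
shift cm (cur axes) [0.87 0.19 0.75] turn deg [-0.04 -0.17  0.21] shift (goal axes) [0.87 0.18 0.75]
```

```bash
python3 -m creep '[[1,[-0.32,0,-0.38],[0,0,0]],[1,[-0.32,0,-0.38],[0,0,0]],[1,[0,0,0],[0,0,0]]]'
python3 -m creep '[[1,[-0.32,0,-0.38],[0,0,0]],[1,[-0.32,0,-0.38],[0,0,0]],[1,[0,0,0],[0,0,0]]]'
python3 - <<'E'
from h import *
from rig import vision
goto(W(.022,.028,.066),ori(np.pi+YAW,-40))
d=vision.snapshot("side");np.savez("side8.npz",**d);cv2.imwrite("pics/c8.png",cv2.resize(d["frame"][100:300,190:430],(720,600),interpolation=cv2.INTER_CUBIC)[:,:,::-1])
E
```

```text
time_s: 22.1
tcp_pos: [0.5849, 0.0375, 0.0683]
orientation: [0.192, 2.44, -0.073]
ft_force: [-11.0, 1.9, -2.7]
grip_width: 0.0
gripper_force: 5.9
time_s: 22.4
tcp_pos: [0.5842, 0.0376, 0.0773]
orientation: [0.191, 2.442, -0.073]
ft_force: [-8.8, 1.9, -12.4]
grip_width: -0.0
gripper_force: 7.8
t 22.4 tcp M [0.0395 0.0262 0.0773] F [ -8.8   1.9 -12.4] w -0.0 j [ 0.19  0.01 -0.93 -0.04 -0.22  0.27]
shift cm (cur axes) [2.05 0.19 2.25] turn deg [-0.04 -0.25  0.23] shift (goal axes) [2.06 0.18 2.24]
```

View pics/c8.png

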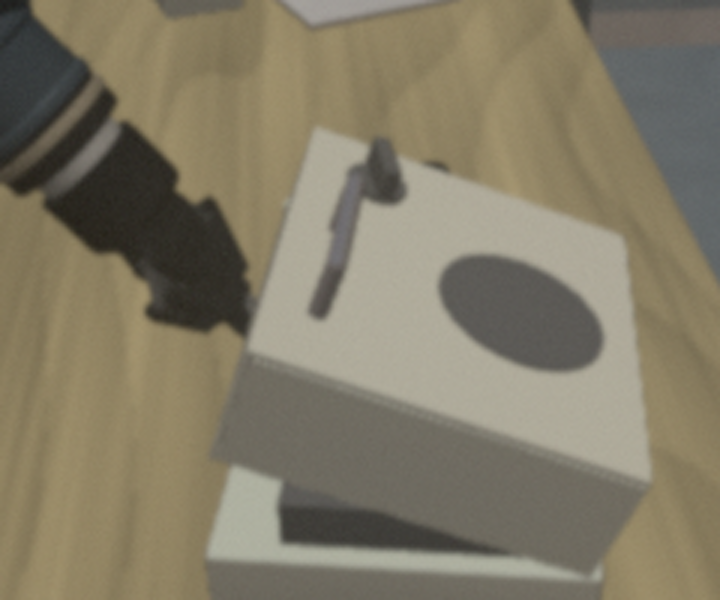

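The lip corner is now at (261,253), about 9 px higher than when ajar, so the hood is at roughly 0.35 rad and past the catch. I'll work out the sweep along the lip's arc with the tilt easing off.

```bash
python3 - <<'E'
from h import *
s=np.load("side0.npz")
L=lambda t:np.array([.225-.225*np.cos(t)-.01*np.sin(t),.06+.225*np.sin(t)-.01*np.cos(t)])
for t in(.28,.32,.36,.4): print(t,proj(s,[W(L(t)[0],-.13,L(t)[1])])[0].round(1))
def T(t,tau,d): return L(t)-.012*np.array([np.cos(tau),np.sin(tau)])+d*np.array([np.sin(tau),-np.cos(tau)])
n=20;th=np.linspace(.36,1.27,n+1);ta=np.radians(np.linspace(40,16,n+1));D=np.linspace(.059,.048,n+1)
for i in range(n):
    dx=(T(th[i+1],ta[i+1],D[i+1])-T(th[i],ta[i],D[i]))*100;a=ta[i]
    # tool x = (-cos, -sin) , tool z=(sin,-cos)
    print(round(th[i+1],2),"x",round(-dx[0]*np.cos(a)-dx[1]*np.sin(a),2),"z",round(dx[0]*np.sin(a)-dx[1]*np.cos(a),2),"ry +1.2", T(th[i+1],ta[i+1],D[i+1]).round(3))
E
```

```text
0.28 [257.3 260.1]
0.32 [258.1 256.4]
0.36 [259.2 252.6]
0.4 [260.5 248.9]
0.41 x -0.76 z -0.6 ry +1.2 [0.042 0.086]
0.45 x -0.77 z -0.58 ry +1.2 [0.044 0.096]
0.5 x -0.79 z -0.56 ry +1.2 [0.047 0.105]
0.54 x -0.8 z -0.54 ry +1.2 [0.05  0.114]
0.59 x -0.81 z -0.51 ry +1.2 [0.054 0.123]
0.63 x -0.82 z -0.49 ry +1.2 [0.058 0.132]
0.68 x -0.83 z -0.47 ry +1.2 [0.062 0.14 ]
0.72 x -0.84 z -0.44 ry +1.2 [0.067 0.148]
0.77 x -0.85 z -0.42 ry +1.2 [0.072 0.156]
0.82 x -0.86 z -0.4 ry +1.2 [0.078 0.164]
0.86 x -0.87 z -0.37 ry +1.2 [0.084 0.171]
0.91 x -0.88 z -0.35 ry +1.2 [0.09  0.178]
0.95 x -0.89 z -0.32 ry +1.2 [0.097 0.185]
1.0 x -0.89 z -0.3 ry +1.2 [0.104 0.192]
1.04 x -0.9 z -0.28 ry +1.2 [0.111 0.198]
1.09 x -0.91 z -0.25 ry +1.2 [0.118 0.203]
1.13 x -0.91 z -0.23 ry +1.2 [0.126 0.209]
1.18 x -0.92 z -0.2 ry +1.2 [0.134 0.214]
1.22 x -0.92 z -0.18 ry +1.2 [0.142 0.218]
1.27 x -0.92 z -0.15 ry +1.2 [0.15  0.222]
```

```bash
python3 -m creep '[[1,[-0.76,0,-0.6],[0,1.2,0]],[1,[-0.77,0,-0.58],[0,1.2,0]],[1,[-0.79,0,-0.56],[0,1.2,0]],[1,[-0.8,0,-0.54],[0,1.2,0]],[1,[0,0,0],[0,0,0]]]'
python3 - <<'E'
from h import *
goto(W(.022,.028,.066),ori(np.pi+YAW,-35))
E
python3 -m creep '[[1,[-0.81,0,-0.51],[0,1.2,0]],[1,[-0.82,0,-0.49],[0,1.2,0]],[1,[-0.83,0,-0.47],[0,1.2,0]],[1,[-0.84,0,-0.44],[0,1.2,0]],[1,[0,0,0],[0,0,0]]]'
python3 - <<'E'
from h import *
goto(W(.022,.028,.066),ori(np.pi+YAW,-30))
E
```

```text
time_s: 22.95
tcp_pos: [0.5979, 0.036, 0.1184]
orientation: [0.199, 2.519, -0.066]
ft_force: [-4.2, 1.2, -0.6]
grip_width: -0.0002
gripper_force: 1.6
t 22.95 tcp M [0.0533 0.0268 0.1184] F [-4.2  1.2 -0.6] w -0.0002 j [ 0.17 -0.01 -0.75  0.24 -0.19  0.27]
shift cm (cur axes) [5.6  0.13 4.97] turn deg [-0.03  0.3   0.12] shift (goal axes) [5.57 0.12 5.  ]
time_s: 23.45
tcp_pos: [0.6155, 0.0334, 0.1529]
orientation: [0.206, 2.601, -0.058]
ft_force: [-0.6, -0.7, -0.1]
grip_width: 0.0
gripper_force: 0.0
t 23.45 tcp M [0.0711 0.0271 0.1529] F [-0.6 -0.7 -0.1] w 0.0 j [ 0.14  0.03 -0.55  0.47 -0.15  0.26]
shift cm (cur axes) [8.67 0.11 7.48] turn deg [-0.02  0.59  0.1 ] shift (goal axes) [8.6  0.09 7.57]
```

```bash
cat >> h.py <<'E'
def hood():
    from rig import vision
    t=np.load("top0.npz");c=M(ray(t,[(343,195.5)],.1365)[0])
    d=vision.snapshot("side");np.savez("last.npz",**d)
    th=np.arange(0,1.46,.05);P=[W(.225+(c[0]-.225)*np.cos(a)+(c[2]-.06)*np.sin(a),c[1],.06-(c[0]-.225)*np.sin(a)+(c[2]-.06)*np.cos(a)) for a in th]
    q=proj(d,P);g=cv2.cvtColor(d["frame"],cv2.COLOR_RGB2HSV)
    m=((g[...,2]<110)&(g[...,1]<60)).astype(np.uint8);n,l,st,ce=cv2.connectedComponentsWithStats(m)
    for i in range(1,n):
        e=np.linalg.norm(q-ce[i],axis=1)
        if st[i,4]>60 and e.min()<12: print("disc?",ce[i].round(1),"area",st[i,4],"theta",th[e.argmin()].round(2),"err",e.min().round(1))
E
python3 - <<'E'
from h import *
hood()
E
```

```text
disc? [384.9 201.1] area 1059 theta 0.75 err 0.9
```

The hood is at about 0.75 rad and following. Continue.

```bash
python3 -m creep '[[1,[-0.85,0,-0.42],[0,1.2,0]],[1,[-0.86,0,-0.4],[0,1.2,0]],[1,[-0.87,0,-0.37],[0,1.2,0]],[1,[-0.88,0,-0.35],[0,1.2,0]],[1,[-0.89,0,-0.32],[0,1.2,0]],[1,[-0.89,0,-0.3],[0,1.2,0]],[1,[0,0,0],[0,0,0]]]'
python3 -m creep '[[1,[-0.9,0,-0.28],[0,1.2,0]],[1,[-0.91,0,-0.25],[0,1.2,0]],[1,[-0.91,0,-0.23],[0,1.2,0]],[1,[-0.92,0,-0.2],[0,1.2,0]],[1,[-0.92,0,-0.18],[0,1.2,0]],[1,[-0.92,0,-0.15],[0,1.2,0]],[1,[0,0,0],[0,0,0]]]'
python3 - <<'E'
from h import *
goto(W(.15,.028,.2),ori(np.pi+YAW,-16))
hood()
E
```

```text
time_s: 24.2
tcp_pos: [0.6514, 0.0282, 0.1952]
orientation: [0.215, 2.726, -0.046]
ft_force: [-0.5, 0.3, -0.3]
grip_width: -0.0004
gripper_force: 0.0
time_s: 24.9
tcp_pos: [0.6977, 0.0211, 0.2258]
orientation: [0.225, 2.851, -0.034]
ft_force: [-0.7, -0.3, 0.3]
grip_width: -0.0001
gripper_force: 0.0
t 24.9 tcp M [0.1542 0.028  0.2258] F [-0.7 -0.3  0.3] w -0.0001 j [ 0.06  0.35  0.16  1.1  -0.06  0.21]
shift cm (cur axes) [1.14 0.   4.86] turn deg [-0.04  0.19  0.14] shift (goal axes) [ 1.12 -0.    4.87]
```

```bash
python3 - <<'E'
from h import *
f=np.load("last.npz")["frame"];cv2.imwrite("pics/c9.png",cv2.resize(f[60:310,190:490],(720,600),interpolation=cv2.INTER_CUBIC)[:,:,::-1])
E
```

```text
(no output)
```

View pics/c9.png

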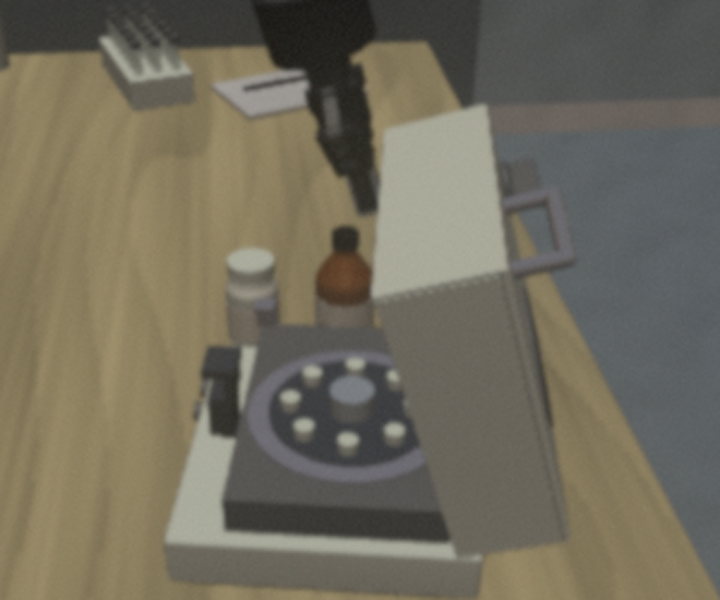

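The hood stands open, with its lip corner at about (347.5,185) and its top-front corner at (401,173). The fingers are near its lip, and the bottles are untouched. I'll work out the angle from this.

```bash
python3 - <<'E'
from h import *
s=np.load("side0.npz")
def P(x,z,t):
    a,b=x-.225,z-.06;return W(.225+a*np.cos(t)+b*np.sin(t),-.13,.06-a*np.sin(t)+b*np.cos(t))
for t in np.arange(1.1,1.46,.05): print(t.round(2),proj(s,[P(0,.05,t),P(0,.136,t)]).round(1).tolist())
E
```

```text
1.1 [[319.5, 192.3], [372.5, 171.5]]
1.15 [[326.1, 189.6], [380.8, 170.9]]
1.2 [[333.0, 187.1], [389.2, 170.7]]
1.25 [[340.1, 184.9], [397.5, 170.8]]
1.3 [[347.3, 183.0], [405.9, 171.3]]
1.35 [[354.8, 181.4], [414.2, 172.2]]
1.4 [[362.4, 180.1], [422.3, 173.4]]
1.45 [[370.1, 179.1], [430.4, 175.0]]
```

The hood is at about 1.29 rad (74°). I'll withdraw towards the front.

```bash
python3 -m creep '[[1,[1,0,0],[0,0,0]],[1,[2,0,0],[0,0,0]],[1,[3,0,-1],[0,0,0]],[1,[4,0,-1.5],[0,0,0]],[1,[4,0,-1.5],[0,0,0]],[1,[0,0,0],[0,0,0]],[1,[0,0,0],[0,0,0]],[1,[0,0,0],[0,0,0]],[1,[0,0,0],[0,0,0]]]'
python3 - <<'E'
from h import *
from rig import vision,readout
a=np.load("last.npz")["frame"].astype(int);d=vision.snapshot("side")["frame"]
df=np.abs(d-a).max(2)>25;print("hood area changed px",df[190:290,350:430].sum(),"bottles/box",df[165:200,285:345].sum(),df[310:365,235:305].sum())
print(readout.get_state()["ft_force"].round(1))
b=np.load("side0.npz")["frame"].astype(int);print("box vs start",(np.abs(d-b).max(2)>30)[315:370,235:305].sum())
E
```

```text
time_s: 25.85
tcp_pos: [0.5538, 0.044, 0.2255]
orientation: [0.225, 2.851, -0.034]
ft_force: [-0.4, 0.2, 0.8]
grip_width: 0.0002
gripper_force: 0.0
hood area changed px 0 bottles/box 0 0
[-0.1 -0.8  0. ]
box vs start 0
```

```bash
python3 -c "
from rig import ticket;print(ticket.hand_in())"
```

```text
the job is handed in; nothing more can be done
None
```

I handed the job in at about 26 s: the latch is unlocked, the hood was raised past the hidden catch and stands open by itself at about 74°, and the robot is clear with the bottles and box where they were.

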